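# Clamp the cap onto the cold-brew pot

### The job

Close the cold-brew pot: set the flanged steel cap upright into the pot's flanged neck, then swing the hinged half of the clamp ring round the two flanges until it bears on the cap. Turn the cam latch so that it hooks behind the ring's brass post and draws the ring snug, until the orange grip pushes back with about 6 newtons, and let go: too loose leaks, too tight crushes the seal. Leave the jar, saucers, tumblers and spoon where they are.

Things in the scene. Friction and masses are not known exactly. Their poses are not given: they have to be found in the camera images.
- pot: Steel cold-brew pot, 96 mm wide, bolted to the worktop. Origin: on its vertical axis at the worktop. Its +x points from the axis to the fixed (dark) half of the clamp ring, +y to the ring's hinge; the moving half lies on its -x side.
- neck (a point): Centre of the top face of the pot's neck flange, 64 mm above the worktop. Flange 64 mm wide, bore 52 mm wide and 20 mm deep.
- cap: Loose steel cap standing upright on the red mat (5 mm thick). Origin: centre of its underside. Upwards from there: plug 39 mm wide, 0-12 mm; flange 64 mm wide, 12-18; shoulder 44 mm wide, 18-30; black knob 22 mm wide, 30-60, to grip from above. Seated, its origin is 12 mm below neck, flange on flange, and the plug has 6.5 mm of play all round.
- jaw: Moving aluminium half of the clamp ring, 55 to 76 mm above the worktop. Origin: on its vertical hinge axis at worktop height, 44 mm along pot +y from the pot's axis. Starts 0.55 to 0.95 rad open; closes counter-clockwise seen from above; shut, its axes match the pot's within 0.08 rad. Stiff (1 N at the post), stays where left. Its lip passes 2 mm over the seated cap's flange.
- ring_post (a point): Brass post, 10 mm wide, on the moving half's free end; take or push it from above. Point on its axis, 112 mm high (post 72 to 122 mm); at (-10, -129, 112) mm in jaw. Closing slides the cap a few mm onto a silicone seal inside the fixed half, worn by an unknown amount (up to 3 mm): feel where the ring bears; 5 N at the post is enough, over 20 N crushes the seal.
- latch (a joint): Cam latch angle: 0 open, grows as it closes (clockwise from above) to 2.4 rad; starts 0.05 to 0.35. From 0.45 its hook goes behind the brass post, if the ring bears on the cap, and draws it in by 9.5 mm per rad. Somewhere in 0.9 to 2.0, depending on the seal, the handle's resistance climbs from 1 N; 6 N (5 to 7.5) square to the lever is right. It then holds when let go.
- latch_post (a point): Orange grip of the latch handle, a sleeve 12 mm wide that turns freely on its pin; take or push it from above. This point is on its axis, 112 mm above the worktop, 62 mm from the pivot; the sleeve reaches from 91 to 121 mm. Hook and lever reach up to 91 mm: keep fingertips above that.
- latch_pivot (a point): Point on the latch's vertical pivot axis, 112 mm above the worktop, at (30, -85) mm in the pot's axes. With the latch at angle q, the handle lies from here in direction -0.26 - q rad, measured in the pot's axes counter-clockwise from its +x.
- sugar_jar: Glass sugar jar with steel cap, 72 mm wide, 105 mm tall, a bystander. Origin: centre of its underside.
- saucer0: Lowest of three stacked porcelain saucers, 136 mm wide, 11 mm each, bystanders. Origin: centre of its underside.
- saucer2: Top saucer of the stack. Origin: centre of its underside.
- turntable: Fixed steel turntable, 210 mm wide, 22 mm tall, on which the two tumblers stand. Origin: centre of its underside.
- tumbler0: Glass tumbler, 72 mm wide, 92 mm tall, a bystander on the turntable. Origin: centre of its underside.
- tumbler1: The other glass tumbler. Origin: centre of its underside.
- spoon: Steel spoon, 140 mm long, a bystander lying on the worktop.
Not all that is in view belongs to the job. What is shaped like the cap but pink or purple is not meant.

How it is judged:
On the way, in this order (a step that is already met when the one before it is completed fails the run):
1. the cap is seated upright in the pot's neck and let go (z of cap in the frame of neck below -0.0095 m and horizontal distance between cap and neck below 0.007 m and angle between cap's own z axis and vertical below 0.06 rad and contact force between the fingers and cap below 0.1 N), for 0.2 s.
2. the ring is swung round the flanges and bears on the cap (angle between the x axis of jaw and the x axis of pot, either way round below 0.12 rad and contact force between jaw and cap above 1 N).
3. the latch has drawn the ring snug on the cap (value of joint latch above 0.6 rad and contact force between jaw and cap above 13 N), for 0.2 s.
At the end, for the whole second after the job is handed in: Cap seated upright in the neck (flange within 2.5 mm of the neck flange, centred within 7 mm, tilt under 0.06 rad), ring within 0.12 rad of shut, latch past 0.6 rad, ring pressing on the cap with 13 to 36 N, everything let go (all of step 3 and contact force between jaw and cap below 36 N and angle between the x axis of jaw and the x axis of pot, either way round below 0.12 rad and z of cap in the frame of neck below -0.0095 m and horizontal distance between cap and neck below 0.007 m and angle between cap's own z axis and vertical below 0.06 rad); the robot touches nothing.
It fails at once if the seal is crushed: the ring presses on the cap with more than 65 N (contact force between jaw and cap above 65 N).
It fails at once if a bystander is moved more than 15 mm (distance of any of sugar_jar, saucer0, saucer2, tumbler0, tumbler1, spoon from where it was at the start of the episode above 0.015 m).
It also fails if it takes over 72 s, if anything falls off the work surface, if the arm or the gripper's body presses on something with over 40 N, if the wrist force passes 120 N, or if a joint passes its speed limit or range.

### The arm

A 7-joint arm with a two-finger parallel gripper is mounted at the origin on the work surface. World frame = base frame: x ahead of the robot, y to its left, z up, the work surface at z = 0. Lengths are in m, angles in rad, forces in N, time in s.
With the tool pointing down it reaches from about 0.425 to 0.925 m from the base axis. Payload 6.8 kg.
Tool frame: the origin (TCP) lies on the front face of the gripper's body, between the roots of the fingers; the fingertips stand 73 mm ahead of it and the grasp point (between the pads) lies 54 mm ahead of it; z points along the fingers, y is the line along which they close (so a half turn about z gives the same grasp; the last joint's range is limited). The gripper opens to 85 mm and grips with 20 to 120 N. Pads are 22 mm wide; open, the fingers measure 114 mm over their backs; the gripper's body (76 mm by 85 mm) begins 54 mm behind the grasp point. The pads swing forward as they close: fully open they stand 13 mm farther back than shut.
Start: joints at [-1.366, 0.477, 0.022, 1.555, -0.011, 1.109, -0.083], TCP at [0.208, 0.642, 0.304] pointing down, gripper open.
Joint ranges: [-2.96, 2.96], [-0.34, 2.1], [-1.41, 1.46], [0.24, 2.44], [-1.37, 4.51], [0.17, 1.92], [-2.96, 2.96]. Speed limits (rad/s): [2.39, 2.39, 3.14, 3.14, 3.14, 3.14, 3.14].

### API

Orientations are given as a unit quaternion [w, x, y, z].
In Python, from station import bot, optics gives the robot as it stands.
- The arm moves only by the tool drive_tool, never from a script. Its argument "deltas" is a list of rows, each an object with "gripper": the closure in counts, from 0 (fully open) to 255 (shut); "offset": the shift along the tool's x, y, z in units of 1000 mm (1.0 is 1000 mm), a list of three; "angular": the turn, a rotation vector about the tool's x, y, z in units of 45 degrees (1.0 is 45 degrees), a list of three. In form: [{"gripper": gripper, "offset": [dx, dy, dz], "angular": [rx, ry, rz]}, ...]. A call has 1 to 5 rows; each row is the pose to reach, as a shift and turn from the pose commanded when the call began, along the tool's axes at that moment; what a row does not reach only later rows make up. A row lasts 1/10 s, in which the tool goes at most 50 mm and 8.59 degrees, less where a joint would pass 70% of its speed; a pose out of reach is approached as far as the arm can. A call with a number of a shift or a turn outside -1 to 1 is refused whole. A call with a gripper value outside its range is refused whole. The fingers move at their own pace and stop on an object; "grip_force" is the grip in N (left out, the last holds). Time passes only in rows, so rows that repeat a pose let the fingers close. It gives the time, the measured TCP pose, the force, the opening and the grip force at its end, in the units of the state.
- bot.get_obs(): the state, without advancing time (a new reading comes with each control period).
- optics.read_camera(name): name is "scene" or "top" or "wrist"; returns the picture (384x512x3 uint8, blue, green, red); there is no depth.
- optics.camera_model(name): a dict with "fx", "fy", "cx", "cy" (pixels), "cam_to_world" (4x4, takes a point from camera to world coordinates). Camera axes: x right, y up, looking along -z (the intrinsics and any distortion apply to the point x, -y, -z); pixel columns grow to the right and rows downward; lengths in m; the calibration is good to about 2 mm. The wrist camera is an equidistant fisheye: a pixel r from the principal point sees the ray r / f radians off the axis. A picture is of the moment at which its call begins: read the wrist's pose just before it. camera_model takes no time and is no camera call; for the wrist camera it gives the pose at the moment of the call.
- bot.hand_in(): hands the job in; it is judged then, once.
The state is a dict: "t": time; "q": joint angles; "joint_vel": joint speeds; "joint_torque": joint torques, N m; "eef_pos": TCP position; "tool_rot": TCP orientation; "contact_force": force on the tool from outside, world axes, zero at the start; "torque": the same for the moment, N m; "gripper_width": opening from 0.0 (shut) to 1.0 (fully open); "grasp_force": force on a finger pad.
Only numpy, scipy, OpenCV 4.12 (cv2) and the standard library are available. Lean on these libraries where they do the work, as an engineer would, in place of code of your own. Each camera call takes 0.05 s, during which the arm holds its last target. There are 200 camera calls.

## Working session

There is one attempt and no reset: what is moved stays moved. The work goes in short steps, Python scripts to look and compute and a tool call to move; the robot and the scene stay as the last step left them, time stands still between calls to the robot, and variables do not carry over. Pictures are saved under pics/ and viewed, at most 10 in all, crops included, and the job is handed in when it is done.

Besides the shell and the picture viewer there is one more tool, called by a JSON object that holds its "name" and its "arguments", one argument or row to a line. drive_tool: Moves the arm, as the interface text tells. Its arguments: {"type":"object","properties":{"deltas":{"type":"array"},"grip_force":{"type":"number"}},"required":["deltas"]}

```bash
mkdir -p pics; ls; python3 - <<'E'
from station import bot, optics
import cv2,numpy as np
for n in ("scene","top"):
    m=optics.camera_model(n); im=optics.read_camera(n); cv2.imwrite(f"pics/{n}0.png",im)
    print(n,{k:(np.round(v,4).tolist()) for k,v in m.items()})
print(bot.get_obs())
E
```

```text
pics
scene {'fx': 495.8822, 'fy': 495.8822, 'cx': 256.6354, 'cy': 191.3071, 'cam_to_world': [[-0.8159, -0.2901, 0.5001, 1.2223], [0.5777, -0.4421, 0.6861, 0.9022], [0.0221, 0.8488, 0.5283, 0.8031], [0.0, 0.0, 0.0, 1.0]]}
top {'fx': 417.4995, 'fy': 417.4995, 'cx': 256.6273, 'cy': 183.7434, 'cam_to_world': [[-0.0162, 0.9952, -0.0961, 0.435], [-0.9999, -0.0167, -0.004, 0.0059], [-0.0056, 0.096, 0.9954, 1.2671], [0.0, 0.0, 0.0, 1.0]]}
{'t': 0.1, 'q': array([-1.36604663,  0.47771257,  0.02234629,  1.55635588, -0.01151978,
        1.10931887, -0.0830894 ]), 'joint_vel': array([-0.00022736, -0.00188674,  0.00063139, -0.0011174 , -0.00186456,
       -0.00040146, -0.00024453]), 'joint_torque': array([ 3.67274435e-03, -5.97761142e+01,  1.61301412e+00, -2.81956297e+01,
        1.27311173e-02,  4.93388419e-03,  9.35953267e-06]), 'eef_pos': array([0.20761624, 0.64183355, 0.30302478]), 'tool_rot': array([-7.75688081e-05,  1.55778499e-01,  9.87791661e-01, -8.29732442e-04]), 'contact_force': array([0.33274668, 0.17585037, 0.07721214]), 'torque': array([0.00681371, 0.00308134, 0.01431643]), 'grasp_force': 0.0, 'gripper_width': 0.997417256160408}
```

View pics/scene0.png

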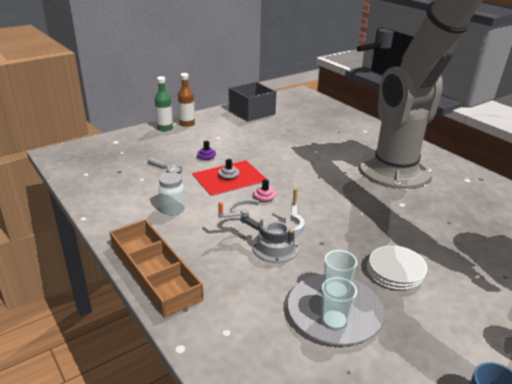

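View pics/top0.png

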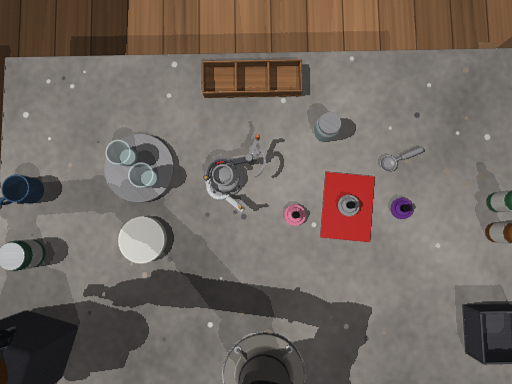

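Scene view: the candidates for the cap are grey on the red mat at (229,170), pink at (264,192) and purple at (206,152). In the top view they are at (349,205), (295,214) and (402,208). I choose the grey one on the mat. In the top view the pot is at about (223,177), the orange grip at (257,136) and the ring post near (240,208).

```bash
python3 - <<'E'
import cv2,numpy as np
a=cv2.imread("pics/top0.png"); s=cv2.imread("pics/scene0.png")
f=lambda i,x,y,w,h,k:cv2.resize(i[y:y+h,x:x+w],None,fx=k,fy=k,interpolation=cv2.INTER_CUBIC)
A=f(a,195,125,80,100,5); B=f(a,320,170,60,75,4); C=f(s,205,180,110,84,4)[:300,:400]
im=np.zeros((500,800,3),np.uint8); im[:500,:400]=A; im[:300,400:640]=B; 
C=f(s,210,182,100,50,4);im[300:500,400:800]=C
cv2.imwrite("pics/crop1.png",im)
E
```

```text
(no output)
```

View pics/crop1.png

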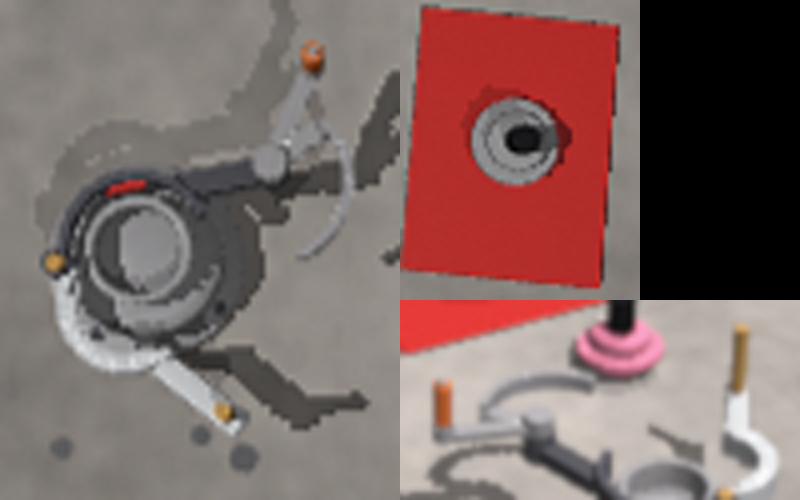

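The crop shows the grey cap on the mat, with the knob top at top-view pixel (350.7,204.5). The neck centre is (222.8,174.8), the hinge (206,177.4), the latch pivot (249,157.6), the grip top (257.6,134.4) and the brass ring post top (239.8,207).

```bash
cat > h.py <<'E'
import numpy as np, cv2
from scipy.spatial.transform import Rotation as R
from station import bot, optics
def ray(m,u,v,fish=False):
    a=np.array([(u-m['cx'])/m['fx'],(v-m['cy'])/m['fy']])
    if fish:
        r=np.hypot(*a); d=np.array([*(a/r*np.sin(r) if r>1e-9 else a),np.cos(r)])
    else: d=np.array([*a,1.])
    T=np.array(m['cam_to_world']); return T[:3,3],T[:3,:3]@(d*[1,-1,-1])
def at(m,u,v,z,fish=False):
    o,d=ray(m,u,v,fish); return o+d*(z-o[2])/d[2]
def proj(m,p,fish=False):
    T=np.array(m['cam_to_world']); c=(T[:3,:3].T@(np.array(p)-T[:3,3]))*[1,-1,-1]
    if fish:
        h=np.hypot(c[0],c[1]); s=np.arctan2(h,c[2])/h
    else: s=1/c[2]
    return m['cx']+m['fx']*c[0]*s, m['cy']+m['fy']*c[1]*s
def move(p,yaw):
    """offset/angular from present pose to TCP p pointing down, tool x at yaw (world)"""
    o=bot.get_obs(); w=o['tool_rot']; r=R.from_quat(w,scalar_first=True)
    g=R.from_euler('z',yaw)*R.from_euler('x',np.pi)
    off=r.inv().apply(np.array(p)-o['eef_pos']); ang=(r.inv()*g).as_rotvec()/(np.pi/4)
    print('pos',np.round(o['eef_pos'],4),'t',round(o['t'],2),'off',np.round(off,4),'ang',np.round(ang,4))
E
python3 - <<'E'
from h import *
m=optics.camera_model('top'); c=lambda x,y,k,a,b,z:at(m,(x+.5)/k-.5+a,(y+.5)/k-.5+b,z)[:2]
neck=c(139,249,5,195,125,.064);hinge=c(55,262,5,195,125,.08);piv=c(270,163,5,195,125,.09)
grip=c(313,47,5,195,125,.121);post=c(224,410,5,195,125,.122)
knob=c(123,138,4,320,170,.065);fl=c(115,141,4,320,170,.023)
np.set_printoptions(precision=4,suppress=True)
print(neck,hinge,piv,grip,post,knob,fl)
# fit pot pose
from scipy.optimize import least_squares
f=lambda p:np.r_[p[:2]-neck,(lambda r:np.r_[p[:2]+r@[0,.044]-hinge,p[:2]+r@[.03,-.085]-piv])(R.from_euler('z',p[2]).as_matrix()[:2,:2])]
s=least_squares(f,[*neck,0.]);p=s.x;print(p,s.fun)
r=R.from_euler('z',p[2]).as_matrix()[:2,:2]
piv=p[:2]+r@[.03,-.085]; d=r.T@(grip-piv);print('latch',-0.26-np.arctan2(d[1],d[0]),np.hypot(*d))
H=p[:2]+r@[0,.044];d=r.T@(post-H);print('jaw',np.arctan2(d[1],d[0])-np.arctan2(-.129,-.010),np.hypot(*d))
for q in [grip,post,knob]: print(proj(optics.camera_model('scene'),[*q,.1]))
o=bot.get_obs();print(R.from_quat(o['tool_rot'],scalar_first=True).as_matrix())
E
```

```text
[0.5801 0.1096] [0.5715 0.1563] [0.625  0.0322] [0.6851 0.0066] [0.4834 0.0587] [ 0.4877 -0.2579] [ 0.4874 -0.2611]
[0.5799 0.111  0.1815] [-0.0002  0.0015  0.0005 -0.0021 -0.0003  0.0006]
latch 0.3319853982458383 0.06576454666764613
jaw -0.8511376066171827 0.13030286725072235
(np.float64(219.25361697765135), np.float64(209.0672299634804))
(np.float64(294.22586928416575), np.float64(194.8706530572712))
(np.float64(228.73821740509982), np.float64(149.54502420589424))
[[-0.9515  0.3078 -0.0004]
 [ 0.3078  0.9515 -0.0016]
 [-0.0001 -0.0017 -1.    ]]
```

{"name": "drive_tool", "arguments": {
  "deltas": [
    {"gripper": 0, "offset": [-0.236, -0.105, 0], "angular": [0, 0, 0.8]},
    {"gripper": 0, "offset": [-0.236, -0.105, 0], "angular": [0, 0, 0.8]},
    {"gripper": 0, "offset": [-0.236, -0.105, 0], "angular": [0, 0, 0.8]},
    {"gripper": 0, "offset": [-0.236, -0.105, 0], "angular": [0, 0, 0.8]},
    {"gripper": 0, "offset": [-0.236, -0.105, 0], "angular": [0, 0, 0.8]}
  ]
}}

```text
t: 0.6
eef_pos: [0.3948, 0.4736, 0.3036]
tool_rot: [0.0, 0.455, 0.89, -0.0]
contact_force: [-0.3, 0.7, -0.4]
gripper_width: 0.998
grasp_force: 0.0
```

```bash
python3 - <<'E'
from h import *
move([.54,.22,.30],np.pi/2)
E
```

```text
pos [0.3948 0.4736 0.3036] t 0.6 off [-0.2906 -0.0307  0.0037] ang [-5.000e-04  5.000e-04  7.962e-01]
```

{"name": "drive_tool", "arguments": {
  "deltas": [
    {"gripper": 0, "offset": [-0.291, -0.031, 0], "angular": [0, 0, 0.796]},
    {"gripper": 0, "offset": [-0.291, -0.031, 0], "angular": [0, 0, 0.796]},
    {"gripper": 0, "offset": [-0.291, -0.031, 0], "angular": [0, 0, 0.796]},
    {"gripper": 0, "offset": [-0.291, -0.031, 0], "angular": [0, 0, 0.796]},
    {"gripper": 0, "offset": [-0.291, -0.031, 0], "angular": [0, 0, 0.796]}
  ]
}}

```text
t: 1.1
eef_pos: [0.5192, 0.2569, 0.3037]
tool_rot: [-0.0, 0.707, 0.707, -0.0]
contact_force: [0.2, 0.8, 0.0]
gripper_width: 1.004
grasp_force: 0.0
```

```bash
python3 - <<'E'
from h import *
move([.55,.0,.25],np.pi/2)
E
```

```text
pos [0.5192 0.2569 0.3037] t 1.1 off [-0.2569  0.0308  0.0537] ang [-0.0005  0.0002  0.0004]
```

{"name": "drive_tool", "arguments": {
  "deltas": [
    {"gripper": 0, "offset": [-0.26, 0.0, 0.03], "angular": [0, 0, 0]},
    {"gripper": 0, "offset": [-0.26, 0.0, 0.03], "angular": [0, 0, 0]},
    {"gripper": 0, "offset": [-0.26, 0.0, 0.03], "angular": [0, 0, 0]},
    {"gripper": 0, "offset": [-0.26, 0.0, 0.03], "angular": [0, 0, 0]},
    {"gripper": 0, "offset": [-0.26, 0.0, 0.03], "angular": [0, 0, 0]}
  ]
}}

```text
t: 1.6
eef_pos: [0.5193, 0.0085, 0.2749]
tool_rot: [-0.0, 0.705, 0.709, 0.0]
contact_force: [1.1, -0.1, -0.8]
gripper_width: 1.0
grasp_force: 0.0
```

{"name": "drive_tool", "arguments": {
  "deltas": [
    {"gripper": 0, "offset": [-0.26, -0.03, 0.05], "angular": [0, 0, 0]},
    {"gripper": 0, "offset": [-0.26, -0.03, 0.05], "angular": [0, 0, 0]},
    {"gripper": 0, "offset": [-0.26, -0.03, 0.05], "angular": [0, 0, 0]},
    {"gripper": 0, "offset": [-0.26, -0.03, 0.05], "angular": [0, 0, 0]},
    {"gripper": 0, "offset": [-0.26, -0.03, 0.05], "angular": [0, 0, 0]}
  ]
}}

```text
t: 2.1
eef_pos: [0.4922, -0.2353, 0.2278]
tool_rot: [-0.0, 0.705, 0.709, 0.0]
contact_force: [1.9, 0.9, 0.7]
gripper_width: 0.999
grasp_force: 0.0
```

```bash
python3 - <<'E'
from h import *
m=optics.camera_model('wrist');im=optics.read_camera('wrist');cv2.imwrite('pics/w1.png',im)
print(proj(m,[.4875,-.2595,.065],True),proj(m,[.4875,-.2595,.023],True)); move([.4875,-.2595,.11],np.pi/2)
np.save('pics/w1.npy',m,allow_pickle=True)
E
```

```text
(np.float64(249.40764104427407), np.float64(223.15933211575702)) (np.float64(250.04453322810625), np.float64(205.31829248379938))
pos [ 0.4889 -0.2448  0.2274] t 2.15 off [-0.0141 -0.0011  0.1175] ang [-0.0015  0.0073 -0.0074]
```

View pics/w1.png

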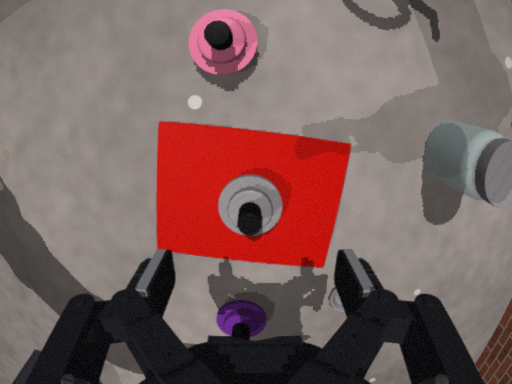

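Wrist view: the grey cap is on the red mat, with its flange at (250,205) and the knob top at (249,223). Both match the prediction. Pink and purple caps are at (223,42) and (241,320).

{"name": "drive_tool", "arguments": {
  "deltas": [
    {"gripper": 0, "offset": [-0.014, -0.001, 0.05], "angular": [0, 0, 0]},
    {"gripper": 0, "offset": [-0.014, -0.001, 0.09], "angular": [0, 0, 0]},
    {"gripper": 0, "offset": [-0.014, -0.001, 0.09], "angular": [0, 0, 0]},
    {"gripper": 0, "offset": [-0.014, -0.001, 0.09], "angular": [0, 0, 0]}
  ]
}}

```text
t: 2.55
eef_pos: [0.4916, -0.2474, 0.1384]
tool_rot: [-0.001, 0.706, 0.709, -0.0]
contact_force: [-0.1, 0.7, 1.4]
gripper_width: 1.0
grasp_force: 0.0
```

```bash
python3 - <<'E'
from h import *
move([.4875,-.2595,.11],np.pi/2)
E
```

```text
pos [ 0.4916 -0.2474  0.1384] t 2.55 off [-0.0121 -0.0041  0.0284] ang [-0.0024 -0.0006  0.0057]
```

{"name": "drive_tool", "arguments": {
  "deltas": [
    {"gripper": 0, "offset": [-0.012, -0.004, 0.01], "angular": [0, 0, 0]},
    {"gripper": 0, "offset": [-0.012, -0.004, 0.028], "angular": [0, 0, 0]},
    {"gripper": 0, "offset": [-0.012, -0.004, 0.028], "angular": [0, 0, 0]},
    {"gripper": 200, "offset": [-0.012, -0.004, 0.028], "angular": [0, 0, 0]},
    {"gripper": 255, "offset": [-0.012, -0.004, 0.028], "angular": [0, 0, 0]}
  ],
  "grip_force": 40
}}

```text
t: 3.05
eef_pos: [0.4891, -0.2596, 0.1121]
tool_rot: [0.001, 0.705, 0.709, 0.001]
contact_force: [-0.2, 0.4, -0.1]
gripper_width: 0.689
grasp_force: 0.0
```

{"name": "drive_tool", "arguments": {
  "deltas": [
    {"gripper": 255, "offset": [0, 0, 0], "angular": [0, 0, 0]},
    {"gripper": 255, "offset": [0, 0, 0], "angular": [0, 0, 0]},
    {"gripper": 255, "offset": [0, 0, 0], "angular": [0, 0, 0]}
  ]
}}

```text
t: 3.35
eef_pos: [0.4882, -0.2597, 0.1109]
tool_rot: [0.0, 0.705, 0.709, 0.0]
contact_force: [-0.7, 0.7, 5.3]
gripper_width: 0.242
grasp_force: 38.9
```

{"name": "drive_tool", "arguments": {
  "deltas": [
    {"gripper": 255, "offset": [0, 0, -0.05], "angular": [0, 0, 0]},
    {"gripper": 255, "offset": [0, 0, -0.1], "angular": [0, 0, 0]},
    {"gripper": 255, "offset": [0.05, 0.015, -0.13], "angular": [0, 0, 0]},
    {"gripper": 255, "offset": [0.1, 0.03, -0.13], "angular": [0, 0, 0]},
    {"gripper": 255, "offset": [0.145, 0.04, -0.13], "angular": [0, 0, 0]}
  ]
}}

```text
t: 3.85
eef_pos: [0.5264, -0.1205, 0.2416]
tool_rot: [0.001, 0.706, 0.708, 0.001]
contact_force: [0.6, 0.6, -2.4]
gripper_width: 0.237
grasp_force: 40.2
```

{"name": "drive_tool", "arguments": {
  "deltas": [
    {"gripper": 255, "offset": [0.045, 0.01, 0], "angular": [0, 0, 0]},
    {"gripper": 255, "offset": [0.09, 0.02, 0], "angular": [0, 0, 0]},
    {"gripper": 255, "offset": [0.135, 0.03, 0], "angular": [0, 0, 0]},
    {"gripper": 255, "offset": [0.18, 0.04, 0], "angular": [0, 0, 0]},
    {"gripper": 255, "offset": [0.18, 0.04, 0], "angular": [0, 0, 0]}
  ]
}}

```text
t: 4.35
eef_pos: [0.5654, 0.0673, 0.2395]
tool_rot: [-0.001, 0.702, 0.713, 0.001]
contact_force: [0.4, 0.2, -1.6]
gripper_width: 0.241
grasp_force: 40.2
```

```bash
python3 - <<'E'
from h import *
o=bot.get_obs();print(o['gripper_width'],o['grasp_force'],o['contact_force'])
move([.5799,.111,.2],np.pi/2)
E
```

```text
0.24149008499083802 40.15662610530853 [ 0.44908916  0.158245   -1.59604179]
pos [0.5654 0.0673 0.2395] t 4.35 off [0.0433 0.0152 0.0396] ang [-0.0004 -0.0043  0.02  ]
```

{"name": "drive_tool", "arguments": {
  "deltas": [
    {"gripper": 255, "offset": [0.043, 0.015, 0.02], "angular": [0, 0, 0.02]},
    {"gripper": 255, "offset": [0.043, 0.015, 0.04], "angular": [0, 0, 0.02]},
    {"gripper": 255, "offset": [0.043, 0.015, 0.04], "angular": [0, 0, 0.02]},
    {"gripper": 255, "offset": [0.043, 0.015, 0.04], "angular": [0, 0, 0.02]}
  ]
}}

```text
t: 4.75
eef_pos: [0.5791, 0.1003, 0.2]
tool_rot: [-0.0, 0.712, 0.703, -0.001]
contact_force: [0.5, -0.6, -2.2]
gripper_width: 0.241
grasp_force: 40.1
```

```bash
python3 - <<'E'
from h import *
move([.5799,.111,.158],np.pi/2)
m=optics.camera_model('scene');im=optics.read_camera('scene')
mw=optics.camera_model('wrist');w=optics.read_camera('wrist')
print(proj(m,[.5799,.111,.064]),proj(m,[.5799,.111,.094]),proj(mw,[.5799,.111,.064],True),proj(mw,[.5799,.111,.112],True))
c=cv2.resize(im[195:270,225:325],None,fx=4,fy=4,interpolation=cv2.INTER_CUBIC)
cv2.imwrite('pics/s2.png',np.hstack([c,cv2.resize(w,(400,300))]))
E
```

```text
pos [0.5791 0.1003 0.2   ] t 4.75 off [0.0108 0.0007 0.042 ] ang [-0.002   0.0018 -0.0159]
(np.float64(276.6977306454431), np.float64(227.3385654270154)) (np.float64(277.2196448430847), np.float64(217.6063677694621)) (np.float64(255.20981359604932), np.float64(194.69766851222835)) (np.float64(255.4739843430529), np.float64(222.00207552411524))
```

View pics/s2.png

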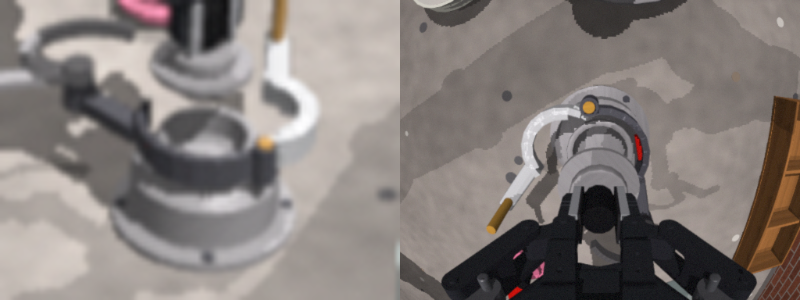

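Left (scene): the cap hangs upright above the neck, whose rim is at crop (203,137). Right (wrist): the neck is partly hidden behind the cap, and the post is at (497,220). I'll overlay the predicted flange circles on the picture to refine the position.

```bash
python3 - <<'E'
from h import *
t=np.linspace(0,2*np.pi,60)
def ov(n,fish,box,k):
    m=optics.camera_model(n);im=optics.read_camera(n);x,y,w,h=box
    c=cv2.resize(im[y:y+h,x:x+w],None,fx=k,fy=k,interpolation=cv2.INTER_CUBIC)
    for r,z,col in((.032,.064,(0,255,0)),(.026,.064,(0,255,255)),(.048,.0,(255,0,255))):
        for a in t:
            u,v=proj(m,[.5799+r*np.cos(a),.111+r*np.sin(a),z],fish)
            cv2.circle(c,(int((u+.5-x)*k),int((v+.5-y)*k)),1,col,-1)
    return c
cv2.imwrite('pics/ov.png',np.hstack([ov('scene',False,(225,195,100,100),4),ov('wrist',True,(180,110,150,150),4)[:400,50:450]]))
E
```

```text
(no output)
```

View pics/ov.png

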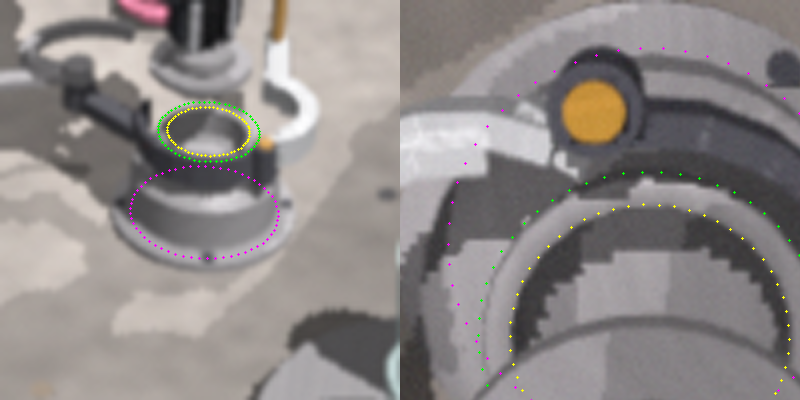

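{"name": "drive_tool", "arguments": {
  "deltas": [
    {"gripper": 255, "offset": [0.0095, 0.001, 0], "angular": [0, 0, 0]},
    {"gripper": 255, "offset": [0.0095, 0.001, 0], "angular": [0, 0, 0]},
    {"gripper": 255, "offset": [0.0095, 0.001, 0.015], "angular": [0, 0, 0]}
  ]
}}

```text
t: 5.25
eef_pos: [0.5821, 0.112, 0.1866]
tool_rot: [0.001, 0.711, 0.703, 0.002]
contact_force: [-0.1, -0.3, -1.5]
gripper_width: 0.245
grasp_force: 40.1
```

{"name": "drive_tool", "arguments": {
  "deltas": [
    {"gripper": 255, "offset": [-0.002, -0.002, 0.01], "angular": [0, 0, 0]},
    {"gripper": 255, "offset": [-0.002, -0.002, 0.018], "angular": [0, 0, 0]},
    {"gripper": 255, "offset": [-0.002, -0.002, 0.025], "angular": [0, 0, 0]},
    {"gripper": 255, "offset": [-0.002, -0.002, 0.026], "angular": [0, 0, 0]}
  ]
}}

```text
t: 5.65
eef_pos: [0.5784, 0.1088, 0.1582]
tool_rot: [-0.0, 0.711, 0.703, -0.001]
contact_force: [0.5, 0.1, -1.6]
gripper_width: 0.245
grasp_force: 40.0
```

{"name": "drive_tool", "arguments": {
  "deltas": [
    {"gripper": 255, "offset": [0.001, 0.001, 0.001], "angular": [0, 0, 0]},
    {"gripper": 255, "offset": [0.001, 0.001, 0.002], "angular": [0, 0, 0]}
  ]
}}

```text
t: 5.85
eef_pos: [0.5799, 0.1099, 0.1579]
tool_rot: [-0.0, 0.711, 0.703, -0.0]
contact_force: [-5.4, -1.5, 13.3]
gripper_width: 0.243
grasp_force: 41.5
```

{"name": "drive_tool", "arguments": {
  "deltas": [
    {"gripper": 255, "offset": [0, 0, -0.001], "angular": [0, 0, 0]},
    {"gripper": 100, "offset": [0, 0, -0.001], "angular": [0, 0, 0]},
    {"gripper": 60, "offset": [0, 0, -0.001], "angular": [0, 0, 0]},
    {"gripper": 60, "offset": [0, 0, -0.001], "angular": [0, 0, 0]},
    {"gripper": 60, "offset": [0, 0, -0.02], "angular": [0, 0, 0]}
  ]
}}

```text
t: 6.35
eef_pos: [0.5783, 0.1101, 0.1755]
tool_rot: [-0.001, 0.711, 0.703, -0.002]
contact_force: [-0.1, 0.4, 0.1]
gripper_width: 0.765
grasp_force: 0.0
```

{"name": "drive_tool", "arguments": {
  "deltas": [
    {"gripper": 60, "offset": [0, 0, -0.04], "angular": [0, 0, 0]},
    {"gripper": 60, "offset": [0, 0, -0.08], "angular": [0, 0, 0]},
    {"gripper": 60, "offset": [0, 0, -0.08], "angular": [0, 0, 0]}
  ]
}}

```text
t: 6.65
eef_pos: [0.5827, 0.1102, 0.2627]
tool_rot: [0.002, 0.711, 0.703, 0.004]
contact_force: [1.3, -0.9, 0.3]
gripper_width: 0.763
grasp_force: 0.0
```

```bash
python3 - <<'E'
from h import *
t=np.linspace(0,2*np.pi,60)
def ov(n,fish,box,k):
    m=optics.camera_model(n);im=optics.read_camera(n);x,y,w,h=box
    c=cv2.resize(im[y:y+h,x:x+w],None,fx=k,fy=k,interpolation=cv2.INTER_CUBIC)
    for r,z,col in((.032,.070,(0,255,0)),(.011,.112,(0,255,255))):
        for a in t:
            u,v=proj(m,[.58+r*np.cos(a),.1098+r*np.sin(a),z],fish)
            cv2.circle(c,(int((u+.5-x)*k),int((v+.5-y)*k)),1,col,-1)
    return c
cv2.imwrite('pics/ov2.png',np.hstack([ov('scene',False,(215,175,100,100),4),ov('wrist',True,(156,80,200,200),2)]))
move([.4834,.0587,.2],np.pi/2)
E
```

```text
pos [0.5802 0.1103 0.2581] t 6.75 off [-0.0528 -0.0963  0.0579] ang [ 0.0027 -0.0015 -0.0141]
```

View pics/ov2.png

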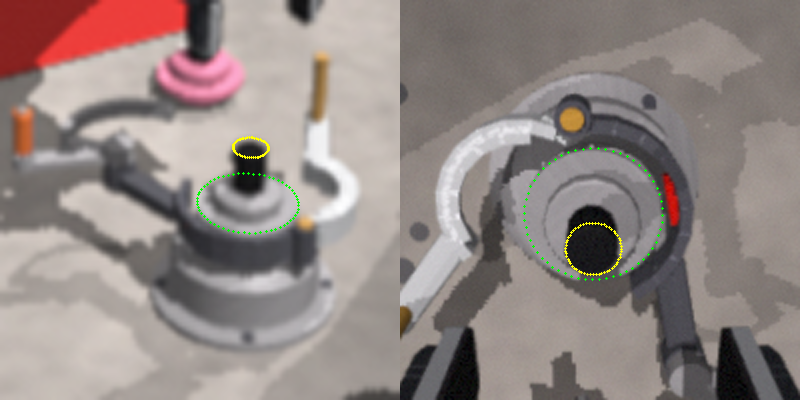

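The cap is seated: both views match the predicted flange and knob circles. Next, the post.

{"name": "drive_tool", "arguments": {
  "deltas": [
    {"gripper": 160, "offset": [-0.02, -0.035, 0], "angular": [0, 0, 0.19]},
    {"gripper": 170, "offset": [-0.04, -0.07, 0], "angular": [0, 0, 0.38]},
    {"gripper": 170, "offset": [-0.053, -0.0963, 0], "angular": [0, 0, 0.57]},
    {"gripper": 170, "offset": [-0.053, -0.0963, 0], "angular": [0, 0, 0.76]},
    {"gripper": 170, "offset": [-0.053, -0.0963, 0], "angular": [0, 0, 0.95]}
  ]
}}

```text
t: 7.25
eef_pos: [0.4811, 0.0578, 0.256]
tool_rot: [-0.0, 0.92, 0.393, -0.001]
contact_force: [0.6, 1.6, -0.3]
gripper_width: 0.336
grasp_force: 0.0
```

{"name": "drive_tool", "arguments": {
  "deltas": [
    {"gripper": 170, "offset": [0, 0, 0.02], "angular": [0, 0, 0]},
    {"gripper": 170, "offset": [0, 0, 0.02], "angular": [0, 0, 0]}
  ]
}}

```text
t: 7.45
eef_pos: [0.4808, 0.0582, 0.2347]
tool_rot: [-0.0, 0.918, 0.396, -0.003]
contact_force: [-0.4, -0.5, -0.6]
gripper_width: 0.333
grasp_force: 0.0
```

```bash
python3 - <<'E'
from h import *
m=optics.camera_model('wrist');im=optics.read_camera('wrist')
p=proj(m,[.4834,.0587,.122],True);print(p)
move([.4834,.0587,.17],np.deg2rad(47))
k=4;x,y=156,120;c=cv2.resize(im[y:y+140,x:x+190],None,fx=k,fy=k,interpolation=cv2.INTER_CUBIC)
cv2.circle(c,(int((p[0]+.5-x)*k),int((p[1]+.5-y)*k)),4,(0,255,0),-1)
cv2.imwrite('pics/w3.png',c)
E
```

```text
(np.float64(257.91279503083274), np.float64(217.80390718354667))
pos [0.4814 0.0581 0.2356] t 7.5 off [0.0021 0.0011 0.0656] ang [-0.002   0.0053 -0.0081]
```

View pics/w3.png

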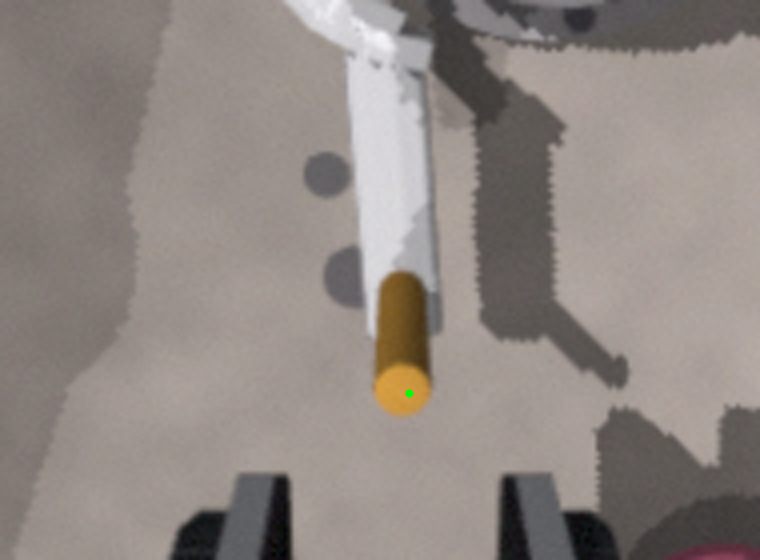

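The post top is at crop (403,389), within 1 mm of the prediction and between the fingers. I'll lower onto it.

{"name": "drive_tool", "arguments": {
  "deltas": [
    {"gripper": 170, "offset": [0.002, 0, 0.03], "angular": [0, 0, 0]},
    {"gripper": 170, "offset": [0.002, 0, 0.055], "angular": [0, 0, 0]},
    {"gripper": 170, "offset": [0.002, 0, 0.063], "angular": [0, 0, 0]},
    {"gripper": 170, "offset": [0.002, 0, 0.063], "angular": [0, 0, 0]}
  ]
}}

```text
t: 7.9
eef_pos: [0.4836, 0.0593, 0.1736]
tool_rot: [0.0, 0.918, 0.396, -0.001]
contact_force: [0.6, 0.7, 0.1]
gripper_width: 0.333
grasp_force: 0.0
```

```bash
cat >> h.py <<'E'
pot=np.array([.58,.1098]);yaw=.1815
Rp=R.from_euler('z',yaw).as_matrix()[:2,:2];H=pot+Rp@[0,.044]
def arc(angs):
    """tool offsets for post-centre at jaw angles (rel. shut), from present pose"""
    for a in angs:
        d=R.from_euler('z',yaw+a).as_matrix()[:2,:2]@[-.010,-.129]
        ph=np.arctan2(d[1],d[0]); print(round(a,2),end=' '); move([*(H+d),.172],ph+np.pi)
E
python3 - <<'E'
from h import *
arc([-.85,-.7,-.55,-.4,-.3,-.2,-.1,0])
E
```

```text
-0.85 pos [0.4836 0.0593 0.1736] t 7.9 off [-0.0005  0.0013  0.0016] ang [-0.0012  0.0031 -0.0149]
-0.7 pos [0.4836 0.0593 0.1736] t 7.9 off [0.0012 0.0207 0.0016] ang [-0.0015  0.003  -0.2058]
-0.55 pos [0.4836 0.0593 0.1736] t 7.9 off [0.0057 0.0395 0.0015] ang [-0.0017  0.0029 -0.3968]
-0.4 pos [0.4836 0.0593 0.1736] t 7.9 off [0.013  0.0575 0.0015] ang [-0.0019  0.0028 -0.5878]
-0.3 pos [0.4836 0.0593 0.1736] t 7.9 off [0.0194 0.0687 0.0015] ang [-0.0021  0.0027 -0.7151]
-0.2 pos [0.4836 0.0593 0.1736] t 7.9 off [0.0268 0.0793 0.0014] ang [-0.0022  0.0026 -0.8425]
-0.1 pos [0.4836 0.0593 0.1736] t 7.9 off [0.0353 0.0891 0.0014] ang [-0.0024  0.0025 -0.9698]
0 pos [0.4836 0.0593 0.1736] t 7.9 off [0.0446 0.098  0.0014] ang [-0.0025  0.0024 -1.0971]
```

{"name": "drive_tool", "arguments": {
  "deltas": [
    {"gripper": 170, "offset": [0, 0.01, 0.001], "angular": [0, 0, -0.1]},
    {"gripper": 170, "offset": [0.001, 0.021, 0.001], "angular": [0, 0, -0.2]},
    {"gripper": 170, "offset": [0.003, 0.03, 0.001], "angular": [0, 0, -0.3]},
    {"gripper": 170, "offset": [0.006, 0.0395, 0.001], "angular": [0, 0, -0.4]},
    {"gripper": 170, "offset": [0.006, 0.0395, 0.001], "angular": [0, 0, -0.4]}
  ]
}}

```text
t: 8.4
eef_pos: [0.5187, 0.0361, 0.1748]
tool_rot: [0.001, 0.845, 0.534, 0.001]
contact_force: [0.6, 0.3, -0.3]
gripper_width: 0.334
grasp_force: 0.0
```

```bash
python3 - <<'E'
from h import *
arc([-.45,-.35,-.25,-.15,-.1,-.05,0])
E
```

```text
-0.45 pos [0.5187 0.0361 0.1748] t 8.4 off [-0.0002  0.0106  0.0028] ang [ 0.0036 -0.0018 -0.1247]
-0.35 pos [0.5187 0.0361 0.1748] t 8.4 off [0.0017 0.0234 0.0029] ang [ 0.0037 -0.0016 -0.252 ]
-0.25 pos [0.5187 0.0361 0.1748] t 8.4 off [0.0048 0.0359 0.0029] ang [ 0.0037 -0.0015 -0.3793]
-0.15 pos [0.5187 0.0361 0.1748] t 8.4 off [0.0093 0.0481 0.003 ] ang [ 0.0038 -0.0013 -0.5067]
-0.1 pos [0.5187 0.0361 0.1748] t 8.4 off [0.0119 0.054  0.003 ] ang [ 0.0039 -0.0012 -0.5703]
-0.05 pos [0.5187 0.0361 0.1748] t 8.4 off [0.0149 0.0597 0.003 ] ang [ 0.0039 -0.0011 -0.634 ]
0 pos [0.5187 0.0361 0.1748] t 8.4 off [0.0181 0.0654 0.003 ] ang [ 0.0039 -0.001  -0.6976]
```

{"name": "drive_tool", "arguments": {
  "deltas": [
    {"gripper": 170, "offset": [0, 0.0105, 0.002], "angular": [0, 0, -0.12]},
    {"gripper": 170, "offset": [0.002, 0.0235, 0.002], "angular": [0, 0, -0.25]},
    {"gripper": 170, "offset": [0.005, 0.036, 0.002], "angular": [0, 0, -0.38]},
    {"gripper": 170, "offset": [0.0075, 0.043, 0.002], "angular": [0, 0, -0.45]},
    {"gripper": 170, "offset": [0.0093, 0.048, 0.002], "angular": [0, 0, -0.51]}
  ]
}}

```text
t: 8.9
eef_pos: [0.5647, 0.0246, 0.1721]
tool_rot: [0.0, 0.722, 0.692, 0.0]
contact_force: [-0.6, 0.1, 0.5]
gripper_width: 0.335
grasp_force: 0.3
```

{"name": "drive_tool", "arguments": {
  "deltas": [
    {"gripper": 170, "offset": [0, 0, 0], "angular": [0, 0, 0]}
  ]
}}

```text
t: 9.0
eef_pos: [0.565, 0.0248, 0.1721]
tool_rot: [0.0, 0.723, 0.691, 0.001]
contact_force: [0.5, -0.1, -0.2]
gripper_width: 0.336
grasp_force: 0.0
```

```bash
python3 - <<'E'
from h import *
arc([-.15,-.1,-.05,0,.05,.1])
m=optics.camera_model('wrist');im=optics.read_camera('wrist');k=4;x,y=156,120
cv2.imwrite('pics/w4.png',cv2.resize(im[y:y+140,x:x+190],None,fx=k,fy=k))
E
```

```text
-0.15 pos [0.565  0.0248 0.1721] t 9.0 off [-0.0009  0.0012  0.0001] ang [ 0.0017 -0.0002  0.0022]
-0.1 pos [0.565  0.0248 0.1721] t 9.0 off [-0.0008  0.0077  0.0001] ang [ 0.0017 -0.0001 -0.0615]
-0.05 pos [0.565  0.0248 0.1721] t 9.0 off [-0.0003  0.0141  0.0001] ang [ 1.700e-03 -1.000e-04 -1.252e-01]
0 pos [0.565  0.0248 0.1721] t 9.0 off [0.0005 0.0205 0.0001] ang [ 0.0017 -0.     -0.1888]
0.05 pos [0.565  0.0248 0.1721] t 9.0 off [0.0016 0.0269 0.0001] ang [ 0.0017  0.     -0.2525]
0.1 pos [0.565  0.0248 0.1721] t 9.0 off [0.0031 0.0332 0.0001] ang [ 1.700e-03  1.000e-04 -3.162e-01]
```

View pics/w4.png

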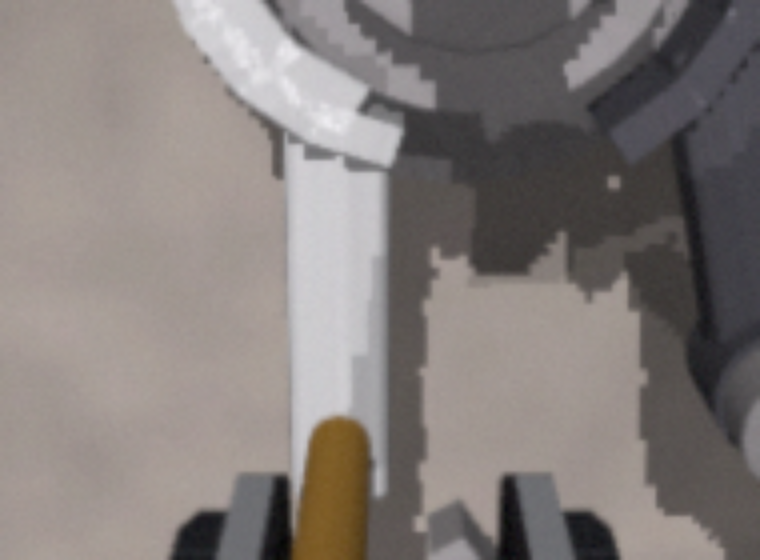

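The post at crop (340,480) is riding on the trailing (left) pad and the ring is closing. I'll continue in smaller steps and watch the force.

{"name": "drive_tool", "arguments": {
  "deltas": [
    {"gripper": 170, "offset": [0, 0.005, 0], "angular": [0, 0, -0.04]},
    {"gripper": 170, "offset": [0, 0.01, 0], "angular": [0, 0, -0.08]},
    {"gripper": 170, "offset": [0, 0.014, 0], "angular": [0, 0, -0.12]},
    {"gripper": 170, "offset": [0, 0.014, 0], "angular": [0, 0, -0.12]}
  ]
}}

```text
t: 9.45
eef_pos: [0.5791, 0.0242, 0.1713]
tool_rot: [0.0, 0.688, 0.726, 0.0]
contact_force: [-0.6, -0.3, 0.5]
gripper_width: 0.334
grasp_force: 0.0
```

{"name": "drive_tool", "arguments": {
  "deltas": [
    {"gripper": 170, "offset": [0, 0.002, 0], "angular": [0, 0, 0]},
    {"gripper": 170, "offset": [0, 0.004, 0], "angular": [0, 0, 0]},
    {"gripper": 170, "offset": [0, 0.004, 0], "angular": [0, 0, 0]}
  ]
}}

```text
t: 9.75
eef_pos: [0.5825, 0.0242, 0.1711]
tool_rot: [0.0, 0.689, 0.725, -0.0]
contact_force: [-0.2, -0.2, -0.3]
gripper_width: 0.333
grasp_force: 0.0
```

{"name": "drive_tool", "arguments": {
  "deltas": [
    {"gripper": 170, "offset": [0, 0.0015, 0], "angular": [0, 0, 0]},
    {"gripper": 170, "offset": [0, 0.003, 0], "angular": [0, 0, 0]},
    {"gripper": 170, "offset": [0, 0.003, 0], "angular": [0, 0, 0]}
  ]
}}

```text
t: 10.05
eef_pos: [0.5855, 0.0244, 0.1712]
tool_rot: [0.0, 0.689, 0.725, -0.0]
contact_force: [-0.3, 0.5, -0.6]
gripper_width: 0.334
grasp_force: 0.2
```

{"name": "drive_tool", "arguments": {
  "deltas": [
    {"gripper": 170, "offset": [0, 0.0015, 0], "angular": [0, 0, 0]},
    {"gripper": 170, "offset": [0, 0.003, 0], "angular": [0, 0, 0]},
    {"gripper": 170, "offset": [0, 0.003, 0], "angular": [0, 0, 0]}
  ]
}}

```text
t: 10.35
eef_pos: [0.5886, 0.0247, 0.1712]
tool_rot: [0.0, 0.689, 0.725, 0.0]
contact_force: [-0.7, -0.7, -0.4]
gripper_width: 0.333
grasp_force: 0.2
```

{"name": "drive_tool", "arguments": {
  "deltas": [
    {"gripper": 170, "offset": [0, 0.001, 0], "angular": [0, 0, 0]},
    {"gripper": 170, "offset": [0, 0.002, 0], "angular": [0, 0, 0]},
    {"gripper": 170, "offset": [0, 0.002, 0], "angular": [0, 0, 0]}
  ]
}}

```text
t: 10.65
eef_pos: [0.5905, 0.0248, 0.1712]
tool_rot: [0.0, 0.689, 0.725, 0.0]
contact_force: [-0.6, -0.4, 0.1]
gripper_width: 0.337
grasp_force: 0.3
```

{"name": "drive_tool", "arguments": {
  "deltas": [
    {"gripper": 170, "offset": [0, 0.001, 0], "angular": [0, 0, 0]},
    {"gripper": 170, "offset": [0, 0.0015, 0], "angular": [0, 0, 0]},
    {"gripper": 170, "offset": [0, 0.0015, 0], "angular": [0, 0, 0]}
  ]
}}

```text
t: 10.95
eef_pos: [0.5919, 0.0248, 0.1712]
tool_rot: [0.0, 0.689, 0.725, 0.0]
contact_force: [-0.9, 0.1, -0.2]
gripper_width: 0.336
grasp_force: 0.4
```

{"name": "drive_tool", "arguments": {
  "deltas": [
    {"gripper": 170, "offset": [0, 0.001, 0], "angular": [0, 0, 0]},
    {"gripper": 170, "offset": [0, 0.0015, 0], "angular": [0, 0, 0]},
    {"gripper": 170, "offset": [0, 0.0015, 0], "angular": [0, 0, 0]}
  ]
}}

```text
t: 11.25
eef_pos: [0.5934, 0.0249, 0.1712]
tool_rot: [0.0, 0.689, 0.725, 0.0]
contact_force: [-0.6, -0.2, 1.3]
gripper_width: 0.336
grasp_force: 0.4
```

{"name": "drive_tool", "arguments": {
  "deltas": [
    {"gripper": 170, "offset": [0, 0.001, 0], "angular": [0, 0, 0]},
    {"gripper": 170, "offset": [0, 0.0015, 0], "angular": [0, 0, 0]},
    {"gripper": 170, "offset": [0, 0.0015, 0], "angular": [0, 0, 0]}
  ]
}}

```text
t: 11.55
eef_pos: [0.595, 0.025, 0.1712]
tool_rot: [0.0, 0.689, 0.725, 0.0]
contact_force: [-0.7, 0.6, 0.3]
gripper_width: 0.334
grasp_force: 0.4
```

{"name": "drive_tool", "arguments": {
  "deltas": [
    {"gripper": 170, "offset": [0, 0.001, 0], "angular": [0, 0, 0]},
    {"gripper": 170, "offset": [0, 0.001, 0], "angular": [0, 0, 0]}
  ]
}}

```text
t: 11.75
eef_pos: [0.5959, 0.0251, 0.1712]
tool_rot: [-0.0, 0.689, 0.725, 0.0]
contact_force: [-0.9, -0.8, 0.2]
gripper_width: 0.335
grasp_force: 0.5
```

{"name": "drive_tool", "arguments": {
  "deltas": [
    {"gripper": 170, "offset": [0, 0.001, 0], "angular": [0, 0, 0]},
    {"gripper": 170, "offset": [0, 0.001, 0], "angular": [0, 0, 0]}
  ]
}}

```text
t: 11.95
eef_pos: [0.5965, 0.0251, 0.1711]
tool_rot: [-0.0, 0.689, 0.725, -0.0]
contact_force: [-2.9, -0.0, 1.6]
gripper_width: 0.329
grasp_force: 1.5
```

{"name": "drive_tool", "arguments": {
  "deltas": [
    {"gripper": 170, "offset": [0, 0.001, 0], "angular": [0, 0, 0]},
    {"gripper": 170, "offset": [0, 0.001, 0], "angular": [0, 0, 0]}
  ]
}}

```text
t: 12.15
eef_pos: [0.5972, 0.0251, 0.1711]
tool_rot: [-0.001, 0.689, 0.725, -0.001]
contact_force: [-3.8, -0.3, 3.3]
gripper_width: 0.332
grasp_force: 2.5
```

{"name": "drive_tool", "arguments": {
  "deltas": [
    {"gripper": 170, "offset": [0, 0.001, 0], "angular": [0, 0, 0]},
    {"gripper": 170, "offset": [0, 0.001, 0], "angular": [0, 0, 0]}
  ]
}}

```text
t: 12.35
eef_pos: [0.5976, 0.0251, 0.171]
tool_rot: [-0.001, 0.689, 0.725, -0.001]
contact_force: [-6.9, -0.2, 4.8]
gripper_width: 0.338
grasp_force: 3.4
```

The force rises from about 1 N to 7 N, so the ring bears on the cap. I'll back off gently, rise, and go to the latch grip.

{"name": "drive_tool", "arguments": {
  "deltas": [
    {"gripper": 170, "offset": [0, -0.002, 0], "angular": [0, 0, 0]},
    {"gripper": 170, "offset": [0, -0.005, 0], "angular": [0, 0, 0]},
    {"gripper": 170, "offset": [0, -0.007, 0], "angular": [0, 0, 0]},
    {"gripper": 170, "offset": [0, -0.008, -0.02], "angular": [0, 0, 0]},
    {"gripper": 170, "offset": [0, -0.008, -0.06], "angular": [0, 0, 0]}
  ]
}}

```text
t: 12.85
eef_pos: [0.5893, 0.0251, 0.2293]
tool_rot: [-0.001, 0.688, 0.725, -0.002]
contact_force: [0.3, -0.1, 0.3]
gripper_width: 0.333
grasp_force: 0.0
```

```bash
python3 - <<'E'
from h import *
move([.683,.0067,.235],np.deg2rad(125))
E
```

```text
pos [0.5893 0.0251 0.2293] t 12.85 off [-0.0232  0.0926 -0.0061] ang [-0.0066 -0.0008 -0.7116]
```

{"name": "drive_tool", "arguments": {
  "deltas": [
    {"gripper": 170, "offset": [-0.008, 0.03, -0.006], "angular": [0, 0, -0.18]},
    {"gripper": 170, "offset": [-0.015, 0.06, -0.006], "angular": [0, 0, -0.36]},
    {"gripper": 170, "offset": [-0.023, 0.0926, -0.006], "angular": [0, 0, -0.54]},
    {"gripper": 170, "offset": [-0.023, 0.0926, -0.006], "angular": [0, 0, -0.71]},
    {"gripper": 170, "offset": [-0.023, 0.0926, -0.006], "angular": [0, 0, -0.71]}
  ]
}}

```text
t: 13.35
eef_pos: [0.6853, 0.0061, 0.237]
tool_rot: [0.0, 0.462, 0.887, 0.0]
contact_force: [-0.1, 0.7, 0.4]
gripper_width: 0.334
grasp_force: 0.0
```

```bash
python3 - <<'E'
from h import *
move([.683,.0067,.235],np.deg2rad(156.5))
E
```

```text
pos [0.6853 0.0061 0.237 ] t 13.35 off [ 0.0018 -0.0016  0.002 ] ang [ 0.0009  0.0008 -0.7014]
```

{"name": "drive_tool", "arguments": {
  "deltas": [
    {"gripper": 170, "offset": [0.002, -0.0015, 0], "angular": [0, 0, -0.18]},
    {"gripper": 170, "offset": [0.002, -0.0015, 0], "angular": [0, 0, -0.36]},
    {"gripper": 170, "offset": [0.002, -0.0015, 0], "angular": [0, 0, -0.54]},
    {"gripper": 170, "offset": [0.002, -0.0015, 0], "angular": [0, 0, -0.7]},
    {"gripper": 170, "offset": [0.002, -0.0015, 0], "angular": [0, 0, -0.7]}
  ]
}}

```text
t: 13.85
eef_pos: [0.6817, 0.0076, 0.2373]
tool_rot: [-0.0, 0.205, 0.979, 0.0]
contact_force: [-0.2, 0.1, 0.3]
gripper_width: 0.335
grasp_force: 0.0
```

```bash
cat >> h.py <<'E'
P=pot+Rp@[.03,-.085]
def larc(qs,r=.062,z=.172):
    for q in qs:
        th=yaw-.26-q; print(round(q,2),end=' '); move([P[0]+r*np.cos(th),P[1]+r*np.sin(th),z],th+np.pi)
E
python3 - <<'E'
from h import *
m=optics.camera_model('wrist');im=optics.read_camera('wrist')
th=yaw-.26-.332
p=proj(m,[P[0]+.062*np.cos(th),P[1]+.062*np.sin(th),.121],True);print(p)
larc([.332])
k=4;x,y=156,120;c=cv2.resize(im[y:y+140,x:x+190],None,fx=k,fy=k,interpolation=cv2.INTER_CUBIC)
cv2.circle(c,(int((p[0]+.5-x)*k),int((p[1]+.5-y)*k)),4,(0,255,0),-1)
cv2.imwrite('pics/w5.png',c)
E
```

```text
(np.float64(253.28842633270514), np.float64(220.60887579822827))
0.33 pos [0.6818 0.0075 0.2373] t 13.9 off [-0.0002 -0.0007  0.0653] ang [ 0.0006 -0.0002 -0.0082]
```

View pics/w5.png

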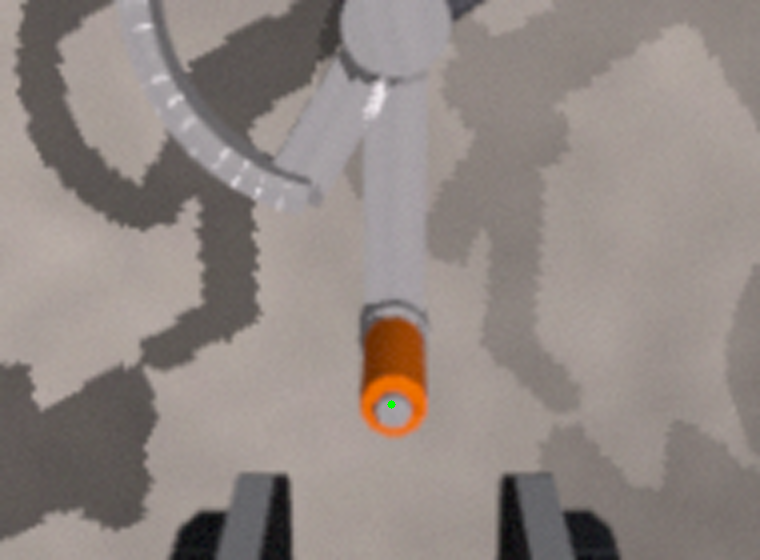

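The orange grip is at crop (393,405), 1 mm from the prediction and centred between the fingers. I'll lower over it.

{"name": "drive_tool", "arguments": {
  "deltas": [
    {"gripper": 170, "offset": [0, 0, 0.03], "angular": [0, 0, 0]},
    {"gripper": 170, "offset": [0, 0, 0.055], "angular": [0, 0, 0]},
    {"gripper": 170, "offset": [0, 0, 0.063], "angular": [0, 0, 0]},
    {"gripper": 195, "offset": [0, 0, 0.063], "angular": [0, 0, 0]},
    {"gripper": 195, "offset": [0, 0, 0.063], "angular": [0, 0, 0]}
  ]
}}

```text
t: 14.4
eef_pos: [0.6827, 0.0074, 0.1753]
tool_rot: [0.001, 0.205, 0.979, 0.0]
contact_force: [0.4, -0.2, 1.1]
gripper_width: 0.236
grasp_force: 0.0
```

```bash
python3 - <<'E'
from h import *
larc([.45,.55,.65,.75,.85,.95],z=.1735)
E
```

```text
0.45 pos [0.6827 0.0074 0.1753] t 14.4 off [ 0.0011 -0.0082  0.0018] ang [0.0008 0.0017 0.1466]
0.55 pos [0.6827 0.0074 0.1753] t 14.4 off [ 0.0022 -0.0143  0.0018] ang [0.0009 0.0016 0.2739]
0.65 pos [0.6827 0.0074 0.1753] t 14.4 off [ 0.0038 -0.0203  0.0018] ang [0.001  0.0016 0.4012]
0.75 pos [0.6827 0.0074 0.1753] t 14.4 off [ 0.006  -0.0261  0.0017] ang [0.001  0.0015 0.5286]
0.85 pos [0.6827 0.0074 0.1753] t 14.4 off [ 0.0088 -0.0316  0.0017] ang [0.0011 0.0015 0.6559]
0.95 pos [0.6827 0.0074 0.1753] t 14.4 off [ 0.0121 -0.0369  0.0017] ang [0.0012 0.0014 0.7832]
```

{"name": "drive_tool", "arguments": {
  "deltas": [
    {"gripper": 195, "offset": [0.001, -0.008, 0.001], "angular": [0, 0, 0.14]},
    {"gripper": 195, "offset": [0.002, -0.014, 0.001], "angular": [0, 0, 0.27]},
    {"gripper": 195, "offset": [0.004, -0.02, 0.001], "angular": [0, 0, 0.4]},
    {"gripper": 195, "offset": [0.006, -0.026, 0.001], "angular": [0, 0, 0.53]},
    {"gripper": 195, "offset": [0.006, -0.026, 0.001], "angular": [0, 0, 0.53]}
  ]
}}

```text
t: 14.9
eef_pos: [0.6668, -0.0146, 0.175]
tool_rot: [0.001, 0.403, 0.915, 0.0]
contact_force: [0.5, 0.2, 1.0]
gripper_width: 0.238
grasp_force: 0.0
```

```bash
python3 - <<'E'
from h import *
larc([.75,.8,.85,.9,.95,1.,1.05,1.1,1.2],z=.1735)
m=optics.camera_model('wrist');im=optics.read_camera('wrist')
k=3;x,y=106,70;cv2.imwrite('pics/w6.png',cv2.resize(im[y:y+190,x:x+260],None,fx=k,fy=k,interpolation=cv2.INTER_CUBIC))
E
```

```text
0.75 pos [ 0.6668 -0.0146  0.175 ] t 14.9 off [0.0004 0.0003 0.0015] ang [ 0.0023  0.0024 -0.0026]
0.8 pos [ 0.6668 -0.0146  0.175 ] t 14.9 off [ 0.0005 -0.0028  0.0015] ang [0.0024 0.0024 0.061 ]
0.85 pos [ 0.6668 -0.0146  0.175 ] t 14.9 off [ 0.0007 -0.0059  0.0015] ang [0.0024 0.0023 0.1247]
0.9 pos [ 0.6668 -0.0146  0.175 ] t 14.9 off [ 0.0011 -0.009   0.0015] ang [0.0025 0.0022 0.1884]
0.95 pos [ 0.6668 -0.0146  0.175 ] t 14.9 off [ 0.0016 -0.0121  0.0015] ang [0.0026 0.0022 0.252 ]
1.0 pos [ 0.6668 -0.0146  0.175 ] t 14.9 off [ 0.0023 -0.0151  0.0015] ang [0.0026 0.0021 0.3157]
1.05 pos [ 0.6668 -0.0146  0.175 ] t 14.9 off [ 0.0031 -0.0181  0.0015] ang [0.0027 0.0021 0.3793]
1.1 pos [ 0.6668 -0.0146  0.175 ] t 14.9 off [ 0.0041 -0.021   0.0015] ang [0.0027 0.002  0.443 ]
1.2 pos [ 0.6668 -0.0146  0.175 ] t 14.9 off [ 0.0065 -0.0267  0.0014] ang [0.0028 0.0019 0.5703]
```

View pics/w6.png

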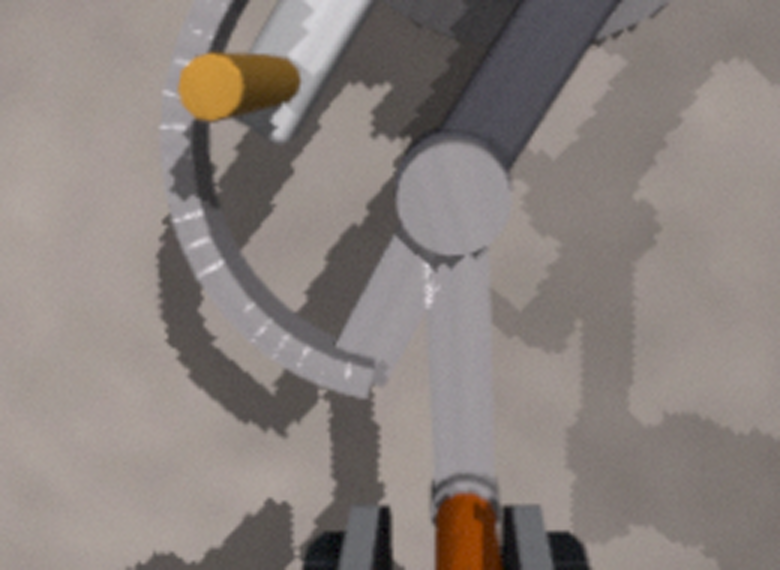

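The hook is passing behind the brass post (crop (212,87)) and the grip rides on the right pad. That is my last picture: this made 11, one over the limit of 10. From here I go by force alone.

{"name": "drive_tool", "arguments": {
  "deltas": [
    {"gripper": 195, "offset": [0.0005, -0.003, 0], "angular": [0, 0, 0.06]},
    {"gripper": 195, "offset": [0.0007, -0.006, 0], "angular": [0, 0, 0.12]},
    {"gripper": 195, "offset": [0.001, -0.009, 0], "angular": [0, 0, 0.19]},
    {"gripper": 195, "offset": [0.001, -0.009, 0], "angular": [0, 0, 0.19]}
  ]
}}

```text
t: 15.35
eef_pos: [0.6597, -0.0192, 0.1742]
tool_rot: [0.001, 0.469, 0.883, 0.001]
contact_force: [0.3, -0.8, 0.4]
gripper_width: 0.238
grasp_force: 0.2
```

{"name": "drive_tool", "arguments": {
  "deltas": [
    {"gripper": 195, "offset": [0, -0.0015, 0], "angular": [0, 0, 0.03]},
    {"gripper": 195, "offset": [0.0002, -0.003, 0], "angular": [0, 0, 0.06]},
    {"gripper": 195, "offset": [0.0002, -0.003, 0], "angular": [0, 0, 0.06]}
  ]
}}

```text
t: 15.65
eef_pos: [0.6564, -0.021, 0.1734]
tool_rot: [0.0, 0.49, 0.872, 0.0]
contact_force: [0.7, 0.6, -0.0]
gripper_width: 0.235
grasp_force: 0.5
```

{"name": "drive_tool", "arguments": {
  "deltas": [
    {"gripper": 195, "offset": [0, -0.0015, 0], "angular": [0, 0, 0.03]},
    {"gripper": 195, "offset": [0.0002, -0.003, 0], "angular": [0, 0, 0.06]},
    {"gripper": 195, "offset": [0.0002, -0.003, 0], "angular": [0, 0, 0.06]}
  ]
}}

```text
t: 15.95
eef_pos: [0.6534, -0.0225, 0.1731]
tool_rot: [-0.0, 0.511, 0.86, -0.0]
contact_force: [0.2, -0.4, 1.2]
gripper_width: 0.238
grasp_force: 0.2
```

```bash
python3 - <<'E'
from h import *
larc([.95,1.,1.05,1.1,1.15,1.2],z=.1735)
E
```

```text
0.95 pos [ 0.6534 -0.0225  0.1731] t 15.95 off [-0.0007  0.0035 -0.0004] ang [-0.0005 -0.0001 -0.0562]
1.0 pos [ 0.6534 -0.0225  0.1731] t 15.95 off [-0.0008  0.0004 -0.0004] ang [-0.0005 -0.0001  0.0074]
1.05 pos [ 0.6534 -0.0225  0.1731] t 15.95 off [-0.0007 -0.0027 -0.0004] ang [-0.0005 -0.      0.0711]
1.1 pos [ 0.6534 -0.0225  0.1731] t 15.95 off [-0.0005 -0.0058 -0.0004] ang [-0.0005 -0.      0.1348]
1.15 pos [ 0.6534 -0.0225  0.1731] t 15.95 off [-0.0001 -0.0088 -0.0004] ang [-0.0005 -0.      0.1984]
1.2 pos [ 0.6534 -0.0225  0.1731] t 15.95 off [ 0.0005 -0.0119 -0.0004] ang [-0.0005 -0.      0.2621]
```

{"name": "drive_tool", "arguments": {
  "deltas": [
    {"gripper": 195, "offset": [-0.0004, -0.0015, 0], "angular": [0, 0, 0.03]},
    {"gripper": 195, "offset": [-0.0006, -0.003, 0], "angular": [0, 0, 0.07]},
    {"gripper": 195, "offset": [-0.0006, -0.003, 0], "angular": [0, 0, 0.07]}
  ]
}}

```text
t: 16.25
eef_pos: [0.651, -0.0245, 0.1731]
tool_rot: [-0.0, 0.535, 0.845, -0.0]
contact_force: [-0.1, -0.5, 0.8]
gripper_width: 0.238
grasp_force: 0.1
```

{"name": "drive_tool", "arguments": {
  "deltas": [
    {"gripper": 195, "offset": [0, -0.0015, 0], "angular": [0, 0, 0.03]},
    {"gripper": 195, "offset": [0.0001, -0.003, 0], "angular": [0, 0, 0.064]},
    {"gripper": 195, "offset": [0.0001, -0.003, 0], "angular": [0, 0, 0.064]}
  ]
}}

```text
t: 16.55
eef_pos: [0.6483, -0.0257, 0.1731]
tool_rot: [-0.0, 0.556, 0.831, -0.0]
contact_force: [0.2, 0.0, 0.2]
gripper_width: 0.24
grasp_force: 0.1
```

{"name": "drive_tool", "arguments": {
  "deltas": [
    {"gripper": 195, "offset": [0, -0.0015, 0], "angular": [0, 0, 0.03]},
    {"gripper": 195, "offset": [0.0001, -0.003, 0], "angular": [0, 0, 0.064]},
    {"gripper": 195, "offset": [0.0001, -0.003, 0], "angular": [0, 0, 0.064]}
  ]
}}

```text
t: 16.85
eef_pos: [0.6455, -0.0267, 0.1731]
tool_rot: [-0.0, 0.576, 0.817, -0.0]
contact_force: [0.3, 0.8, 0.0]
gripper_width: 0.236
grasp_force: 0.1
```

{"name": "drive_tool", "arguments": {
  "deltas": [
    {"gripper": 195, "offset": [0, -0.0015, 0], "angular": [0, 0, 0.03]},
    {"gripper": 195, "offset": [0.0001, -0.003, 0], "angular": [0, 0, 0.064]},
    {"gripper": 195, "offset": [0.0001, -0.003, 0], "angular": [0, 0, 0.064]}
  ]
}}

```text
t: 17.15
eef_pos: [0.6426, -0.0276, 0.1731]
tool_rot: [-0.0, 0.597, 0.802, -0.0]
contact_force: [-0.0, 1.0, -0.7]
gripper_width: 0.234
grasp_force: 0.1
```

```bash
python3 - <<'E'
from h import *
larc([1.2,1.25,1.3],z=.1731)
E
```

```text
1.2 pos [ 0.6426 -0.0276  0.1731] t 17.15 off [-0.0002  0.0001  0.    ] ang [-0.0006  0.     -0.0002]
1.25 pos [ 0.6426 -0.0276  0.1731] t 17.15 off [-0.0001 -0.003   0.    ] ang [-0.0006  0.      0.0635]
1.3 pos [ 0.6426 -0.0276  0.1731] t 17.15 off [ 0.0001 -0.0061  0.    ] ang [-0.0006  0.      0.1271]
```

{"name": "drive_tool", "arguments": {
  "deltas": [
    {"gripper": 195, "offset": [0, -0.0015, 0], "angular": [0, 0, 0.03]},
    {"gripper": 195, "offset": [0, -0.003, 0], "angular": [0, 0, 0.064]},
    {"gripper": 195, "offset": [0, -0.003, 0], "angular": [0, 0, 0.064]}
  ]
}}

```text
t: 17.45
eef_pos: [0.6398, -0.0285, 0.1732]
tool_rot: [-0.0, 0.617, 0.787, -0.0]
contact_force: [0.3, -0.2, 0.5]
gripper_width: 0.236
grasp_force: 0.1
```

{"name": "drive_tool", "arguments": {
  "deltas": [
    {"gripper": 195, "offset": [0, -0.0015, 0], "angular": [0, 0, 0.03]},
    {"gripper": 195, "offset": [0.0001, -0.003, 0], "angular": [0, 0, 0.064]},
    {"gripper": 195, "offset": [0.0001, -0.003, 0], "angular": [0, 0, 0.064]}
  ]
}}

```text
t: 17.75
eef_pos: [0.637, -0.029, 0.1732]
tool_rot: [0.0, 0.636, 0.772, -0.0]
contact_force: [1.0, -0.1, -0.5]
gripper_width: 0.235
grasp_force: 0.5
```

{"name": "drive_tool", "arguments": {
  "deltas": [
    {"gripper": 195, "offset": [0, -0.0015, 0], "angular": [0, 0, 0.03]},
    {"gripper": 195, "offset": [0, -0.003, 0], "angular": [0, 0, 0.064]},
    {"gripper": 195, "offset": [0, -0.003, 0], "angular": [0, 0, 0.064]}
  ]
}}

```text
t: 18.05
eef_pos: [0.6343, -0.0295, 0.1733]
tool_rot: [0.0, 0.655, 0.755, 0.0]
contact_force: [2.1, 0.7, -1.3]
gripper_width: 0.239
grasp_force: 1.3
```

{"name": "drive_tool", "arguments": {
  "deltas": [
    {"gripper": 195, "offset": [0, -0.0015, 0], "angular": [0, 0, 0.03]},
    {"gripper": 195, "offset": [0.0001, -0.003, 0], "angular": [0, 0, 0.064]},
    {"gripper": 195, "offset": [0.0001, -0.003, 0], "angular": [0, 0, 0.064]}
  ]
}}

```text
t: 18.35
eef_pos: [0.6312, -0.0299, 0.1733]
tool_rot: [0.0, 0.674, 0.739, 0.0]
contact_force: [3.3, 0.6, -1.6]
gripper_width: 0.231
grasp_force: 1.8
```

```bash
python3 - <<'E'
from h import *
larc([1.4,1.45],z=.1732)
# where is the orange grip now, in the wrist picture: angle of the lever (pixels only)
m=optics.camera_model('wrist');im=optics.read_camera('wrist')
h=cv2.cvtColor(im,cv2.COLOR_BGR2HSV);k=cv2.inRange(h,(3,180,90),(14,255,255))
n,l,s,c=cv2.connectedComponentsWithStats(k);print([(s[i,4],c[i].round(1)) for i in range(1,n) if s[i,4]>30])
for q in (1.25,1.3,1.35,1.4):
    th=yaw-.26-q;print(q,proj(m,[P[0]+.062*np.cos(th),P[1]+.062*np.sin(th),.110],True))
E
```

```text
1.4 pos [ 0.6312 -0.0299  0.1733] t 18.35 off [-0.0002 -0.0007  0.0001] ang [ 0.0005  0.0001 -0.0014]
1.45 pos [ 0.6312 -0.0299  0.1733] t 18.35 off [-0.0001 -0.0038  0.0001] ang [0.0005 0.0001 0.0622]
[(np.int32(719), array([262.3, 255.9]))]
1.25 (np.float64(271.64194497834626), np.float64(260.23332885203445))
1.3 (np.float64(265.8128608035413), np.float64(260.89929263220824))
1.35 (np.float64(259.96123030559073), np.float64(261.3029192762741))
1.4 (np.float64(254.0981399536036), np.float64(261.44368819773433))
```

{"name": "drive_tool", "arguments": {
  "deltas": [
    {"gripper": 195, "offset": [0, -0.0015, 0], "angular": [0, 0, 0.03]},
    {"gripper": 195, "offset": [0, -0.003, 0], "angular": [0, 0, 0.064]},
    {"gripper": 195, "offset": [0, -0.003, 0], "angular": [0, 0, 0.064]}
  ]
}}

```text
t: 18.7
eef_pos: [0.6284, -0.0301, 0.1733]
tool_rot: [0.0, 0.693, 0.721, 0.0]
contact_force: [4.6, 0.9, -2.5]
gripper_width: 0.235
grasp_force: 2.4
```

{"name": "drive_tool", "arguments": {
  "deltas": [
    {"gripper": 195, "offset": [0, -0.001, 0], "angular": [0, 0, 0.02]},
    {"gripper": 195, "offset": [0, -0.0015, 0], "angular": [0, 0, 0.03]},
    {"gripper": 195, "offset": [0, -0.0015, 0], "angular": [0, 0, 0.03]}
  ]
}}

```text
t: 19.0
eef_pos: [0.6272, -0.0302, 0.1734]
tool_rot: [0.001, 0.701, 0.713, 0.001]
contact_force: [6.7, 0.5, -3.7]
gripper_width: 0.238
grasp_force: 3.0
```

{"name": "drive_tool", "arguments": {
  "deltas": [
    {"gripper": 195, "offset": [0, 0, 0], "angular": [0, 0, 0]}
  ]
}}

```text
t: 19.1
eef_pos: [0.6273, -0.0302, 0.1734]
tool_rot: [0.001, 0.701, 0.713, 0.001]
contact_force: [6.0, 0.6, -2.7]
gripper_width: 0.238
grasp_force: 3.0
```

{"name": "drive_tool", "arguments": {
  "deltas": [
    {"gripper": 195, "offset": [0, 0, 0], "angular": [0, 0, 0]}
  ]
}}

```text
t: 19.2
eef_pos: [0.6273, -0.0302, 0.1734]
tool_rot: [0.001, 0.701, 0.713, 0.001]
contact_force: [6.0, 0.6, -2.8]
gripper_width: 0.235
grasp_force: 2.9
```

{"name": "drive_tool", "arguments": {
  "deltas": [
    {"gripper": 195, "offset": [0, 0, 0], "angular": [0, 0, 0]}
  ]
}}

```text
t: 19.3
eef_pos: [0.6273, -0.0302, 0.1734]
tool_rot: [0.001, 0.701, 0.713, 0.001]
contact_force: [6.1, 0.7, -3.3]
gripper_width: 0.236
grasp_force: 2.9
```

Steady at 6.0 N. I'll release, rise and check.

{"name": "drive_tool", "arguments": {
  "deltas": [
    {"gripper": 195, "offset": [0, 0.002, 0], "angular": [0, 0, 0]},
    {"gripper": 195, "offset": [0, 0.004, 0], "angular": [0, 0, 0]},
    {"gripper": 180, "offset": [0, 0.004, 0], "angular": [0, 0, 0]},
    {"gripper": 180, "offset": [0, 0.004, -0.02], "angular": [0, 0, 0]},
    {"gripper": 180, "offset": [0, 0.004, -0.06], "angular": [0, 0, 0]}
  ]
}}

```text
t: 19.8
eef_pos: [0.6282, -0.03, 0.2307]
tool_rot: [-0.003, 0.701, 0.714, -0.003]
contact_force: [0.4, 0.6, 0.5]
gripper_width: 0.296
grasp_force: 0.0
```

{"name": "drive_tool", "arguments": {
  "deltas": [
    {"gripper": 180, "offset": [0, 0, -0.05], "angular": [0, 0, 0]},
    {"gripper": 180, "offset": [0, 0, -0.05], "angular": [0, 0, 0]},
    {"gripper": 180, "offset": [0, 0, -0.05], "angular": [0, 0, 0]}
  ]
}}

```text
t: 20.1
eef_pos: [0.6308, -0.0304, 0.2844]
tool_rot: [0.0, 0.701, 0.714, 0.001]
contact_force: [-0.2, 0.2, 0.2]
gripper_width: 0.294
grasp_force: 0.0
```

```bash
python3 - <<'E'
from h import *
def grip():
    m=optics.camera_model('wrist');im=optics.read_camera('wrist')
    h=cv2.cvtColor(im,cv2.COLOR_BGR2HSV);k=cv2.inRange(h,(3,180,90),(14,255,255))
    n,l,s,c=cv2.connectedComponentsWithStats(k);i=1+np.argmax(s[1:,4]);
    w=at(m,*c[i],.112,True)[:2];d=Rp.T@(w-P);print(c[i],s[i,4],'q',-.26-np.arctan2(d[1],d[0]),np.hypot(*d))
grip()
o=bot.get_obs();print(o['t'],o['eef_pos'],o['contact_force'],o['grasp_force'])
E
```

```text
[255.3715847  189.28961749] 183 q 1.3814316625416525 0.05880880554729476
20.15 [ 0.63001062 -0.03009831  0.28282451] [ 0.28795162  0.61958459 -0.32195332] 0.0
```

```bash
python3 -c "
from station import bot
print(bot.hand_in())"
```

```text
the job is handed in; nothing more can be done
None
```

I seated the cap, closed the ring, latched it at about 1.38 rad with 6.0 N at the grip, let go and handed the job in at 20 s. No verdict came back, and I viewed 11 pictures, one over the limit of 10.

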